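# Crank the lab jack level with the rack and draw the culture tray across with the hook

## Robot

A 6-joint arm with a two-finger parallel gripper is mounted at the origin on a cart in front of the work surface, level with it; the furniture and walls round the work are solid. World frame = base frame: x ahead of the robot, y to its left, z up, the work surface at z = 0. Lengths are in m, angles in rad, forces in N, time in s.
With the tool pointing down it reaches from about 0.425 to 0.95 m from the base axis. Payload 3.5 kg.
Tool frame: the origin (TCP) lies midway between the tips of the shut fingers; the grasp point (between the pads) lies 19 mm behind it; z points along the fingers, y is the line along which they close (so a half turn about z gives the same grasp; the last joint's range is limited). The gripper opens to 85 mm and grips with 20 to 120 N. Pads are 22 mm wide; open, the fingers measure 114 mm over their backs; the gripper's body (76 mm by 85 mm) begins 54 mm behind the grasp point. The pads swing forward as they close: fully open they stand 13 mm farther back than shut.
Start: joints at [-1.261, 0.286, 1.577, -0, 1.279, -0.15], TCP at [0.3, -0.605, 0.231] pointing down, gripper open.
Joint ranges: [-2.77, 2.77], [-0.9, 2.22], [0.21, 2.48], [-1.53, 4.67], [0.24, 2.81], [-2.84, 2.84]. Speed limits (rad/s): [2.79, 2.79, 3.14, 3.14, 3.14, 3.14].

## Interface

Orientations are given as a unit quaternion [x, y, z, w].
In Python, from plant import get_state, read_camera, ctrl gives the robot as it stands.
- The arm moves only by the shell command python3 -m crank 'ROWS' [FORCE]. ROWS is JSON, a list of rows, each a list of 3 entries, a list of its own where there are three numbers: the shift along the tool's x, y, z in mm, then the turn about the tool's z in degrees, then the closure in counts, from 0 (fully open) to 255 (shut). In form: [[[tx, ty, tz], yaw, claw], ...]. A call has 1 to 10 rows; each row is the pose to reach, as a shift and turn from the pose commanded when the call began, along the tool's axes at that moment; what a row does not reach only later rows make up. A row lasts 1/10 s, in which the tool goes at most 50 mm and 8.59 degrees, less where a joint would pass 70% of its speed; a pose out of reach is approached as far as the arm can. A call with a gripper value outside its range is refused whole. The fingers move at their own pace and stop on an object; FORCE is the grip in N (left out, the last holds). Time passes only in rows, so rows that repeat a pose let the fingers close. It gives the time, the measured TCP pose, the force, the opening and the grip force at its end, in the units of the state.
- get_state(): the state, without advancing time (a new reading comes with each control period).
- read_camera(name): name is "scene" or "side" or "wrist"; returns a dict with "frame" (400x640x3 uint8, blue, green, red), "range_z" (400x640 float32, m along the optical axis (not along the pixel's ray), 0 where there is no reading), "vfov" (degrees; the focal length in pixels is half the picture's height over the tangent of half this angle, whatever the lens; pixels are square), "cx", "cy" (the principal point, pixels), "origin" and "orientation" of the camera in the world. Camera axes: x right, y down, z forward; pixel columns grow to the right and rows downward; lengths in m; the calibration is good to about 2 mm. A picture is of the moment at which its call begins.
- ctrl.sign_off(): hands the job in; it is judged then, once.
The state is a dict: "time": time; "qpos": joint angles; "dq": joint speeds; "joint_efforts": joint torques, N m; "eef_pos": TCP position; "tcp_rot": TCP orientation; "contact_force": force on the tool from outside, world axes, zero at the start; "wrist_torque": the same for the moment, N m; "opening": opening from 0.0 (shut) to 1.0 (fully open); "finger_force": force on a finger pad.
Only numpy, scipy, OpenCV 4.12 (cv2) and the standard library are available. Lean on these libraries where they do the work, as an engineer would, in place of code of your own. Each camera call takes 0.05 s, during which the arm holds its last target. There are 200 camera calls.

## Task

The tray of culture dishes has to come off the rack's middle deck, where there is no headroom for a hand. Crank the scissor jack up until its table is flush with that deck, then use the tray hook on the tray's bar pull to draw the tray smoothly across until all of it stands on the jack's table, and lay the hook back down on the bench. Do not touch the tray or dishes with the gripper, do not tip them, keep the two dishes stacked in the tray, and leave the jar and the mushroom alone.

Things in the scene. Friction and masses are not known exactly. Their poses are not given: they have to be found in the camera images.
- jack_crank (a joint): angle of the jack's hand crank, rad; 0 = table fully down, range 0 to 29.5. It grows, raising the table, when turned clockwise seen from the handle's free end (at the top of its circle the handle moves towards the jack's -y). The table rises 12 mm per turn (height = 64 mm at 0); two to three and a bit turns are needed. It stays where it is left; turning takes about 3 N at the handle.
- crank_hub (a point): point on the crank's level axis, in the middle of its arm's thickness, 70 mm above the bench, 86.5 mm out from the jack's centre on its -x side. The crank turns in the upright plane across the jack's x axis.
- crank_handle (a point): middle grip point of the crank's black handle, a round sleeve 19 mm thick and 62 mm long pointing level along the jack's -x, spinning freely on its pin. It circles 38 mm from the axis, in the upright plane 43.5 mm further out than crank_hub (height 32 to 108 mm). The sleeve runs from 38 mm inside this point to 24 mm outside it. This point's axes turn with the crank.
- jack_top (a point): centre of the top face of the scissor jack's steel table, 110 (x) by 120 (y) mm; its height is the table's height, 73 to 86 mm at the start. Axes are the jack's: z up, -x towards the crank, +y towards the rack. The jack is fixed to the bench.
- rack_deck (a point): centre of the top face of the middle deck of the steel rack, 128 (x) by 144 (y) mm, 112 mm above the bench; axes parallel to the jack's. Its open end (-y) faces the jack with a gap of about 6 mm. Another deck hangs 91 mm above it; the rack is fixed.
- tray: loose aluminium tray with two dishes, 104 (x) by 106 (y) by 22 mm, about 0.3 kg, on the rack's middle deck; origin at the centre of its underside; its -y end, with the pull, faces the jack. Its lower edges are bevelled, 6 mm, to ride over small steps. Wire rails 8 mm above the deck guide it at x = +-57 mm.
- tray_pull (a point): middle of the tray's steel bar pull: a 6 mm round bar, 64 mm long along the tray's x, standing 22 mm (bar centre) off the tray's -y wall at 18 mm above the tray's underside. A prong fits down into the 19 mm gap between bar and wall. At the start it lies level with the deck's open end or up to 10 mm inside.
- hook_grip (a point): centre of the black grip of the loose tray hook (0.12 kg): a flat-bottomed block 84 (x) by 24 (y) by 34 mm standing on the bench, this point 17 mm up. Its x axis points along the hook's rod. A steel rod, 7 mm thick, leaves the grip's +x end 10 mm above this point and at 105 mm from this point bends straight down into a prong.
- hook_tip (a point): lower end of the hook's prong (7 mm thick, 105 mm from the grip's centre along x, 16 mm below it): the prong hangs 22 mm below the rod's underside.
- petri_1: lower round culture dish, 90 mm wide, 13 mm high, lying loose in the tray on its 3 mm floor; origin at the centre of its underside
- petri_2: second dish of the same size, stacked on the first; origin at the centre of its underside
- spawn_jar_1: bystander: jar 66 mm wide and 89 mm high, standing at the far right of the work, in front of a fixed case (63 mm high) and a fixed bin 390 mm high that bounds the work on the right; origin under its centre
- picked_1: bystander: brown mushroom 46 mm wide and 41 mm high standing left of the crank; origin under its centre

How it is judged:
By the outcome, as a careful person would: the job done as asked, in the order asked, and still so for the second after the job is handed in, with the robot touching nothing.
It also fails if it takes over 72 s, if anything falls off the work surface, if the arm or the gripper's body presses on something with over 40 N, if the wrist force passes 120 N, or if a joint passes its speed limit or range.

## Working session

There is one attempt and no reset: what is moved stays moved. The work goes in short steps, Python scripts to look and compute and a shell command to move; the robot and the scene stay as the last step left them, time stands still between calls to the robot, and variables do not carry over. Pictures are saved under pics/ and viewed, at most 10 in all, crops included, and the job is handed in when it is done.

```bash
ls; mkdir -p pics; cat > h.py <<'E'
import numpy as np, cv2
from plant import get_state, read_camera, ctrl
from scipy.spatial.transform import Rotation as R
def cam(n):
    c=read_camera(n); h=c["frame"].shape[0]
    c["f"]=h/2/np.tan(np.radians(c["vfov"])/2); c["R"]=R.from_quat(c["orientation"]).as_matrix(); c["o"]=np.array(c["origin"]); return c
def cloud(c):
    v,u=np.mgrid[0:400,0:640]; z=c["range_z"]
    p=np.stack([(u-c["cx"])/c["f"]*z,(v-c["cy"])/c["f"]*z,z],-1)
    return p@c["R"].T+c["o"]
def onz(c,u,v,h):
    d=c["R"]@np.array([(u-c["cx"])/c["f"],(v-c["cy"])/c["f"],1]); return c["o"]+d*(h-c["o"][2])/d[2]
E
python3 - <<'E'
from h import *
for n in("scene","side","wrist"):
    c=cam(n); cv2.imwrite(f"pics/{n}0.png",c["frame"]); print(n,c["o"],c["R"].round(2).tolist(),c["vfov"]); np.save(f"pics/{n}0.npy",cloud(c))
s=get_state();print(s)
E
```

```text
pics
scene [ 0.56481347 -0.49977525  0.93241959] [[1.0, 0.03, -0.03], [0.05, -0.81, 0.59], [-0.01, -0.59, -0.81]] 42.86845589970481
side [ 0.60864004 -0.5351929   0.82732288] [[0.99, 0.08, -0.07], [0.11, -0.75, 0.65], [0.0, -0.65, -0.76]] 50.076474608943826
wrist [ 0.36351485 -0.5728705   0.37339868] [[0.44, -0.86, -0.25], [-0.9, -0.43, -0.12], [-0.0, 0.28, -0.96]] 61.31391450150295
{'time': 0.15, 'qpos': array([-1.26100585e+00,  2.87009594e-01,  1.57785228e+00, -3.02586828e-06,
        1.27859675e+00, -1.50005194e-01]), 'dq': array([ 3.07256226e-04, -1.20357714e-03, -2.67538960e-03, -7.16274273e-05,
        5.49111014e-04, -2.07266503e-04]), 'joint_efforts': array([ 1.24961216e-04, -4.06596708e+01, -2.93143594e+01, -1.51494564e-04,
        3.96363306e-03,  2.25288119e-06]), 'eef_pos': array([ 0.29940533, -0.60438938,  0.23022705]), 'tcp_rot': array([ 9.73689157e-01,  2.27878376e-01, -7.59032859e-05, -9.29895200e-04]), 'contact_force': array([0.21127671, 0.16574537, 0.48803402]), 'wrist_torque': array([0.03458189, 0.00100713, 0.04242486]), 'finger_force': 0.0, 'opening': 0.998859638289511}
```

View pics/scene0.png

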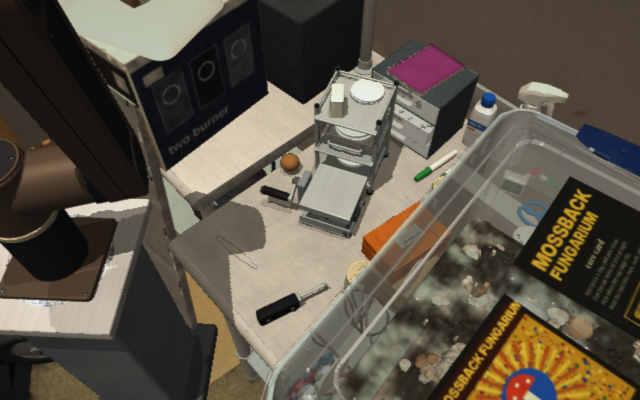

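View pics/side0.png

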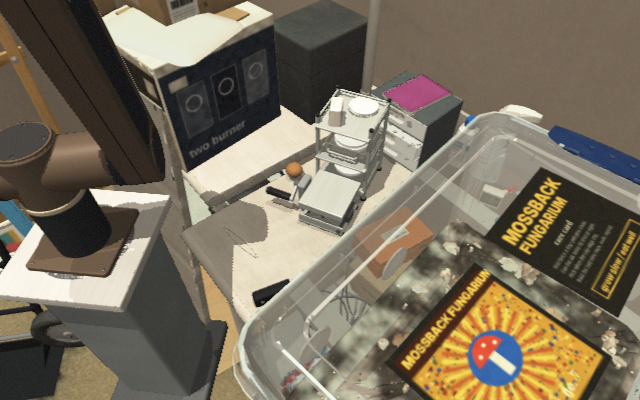

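Scene: hook grip about (278,308) with its rod tip near (325,288), jack table about (337,193), black handle about (275,193), mushroom (290,163), rack (350,130). The jar is hidden near (355,272).

```bash
python3 - <<'E'
from h import *
im=cv2.imread("pics/scene0.png"); P=np.load("pics/scene0.npy")
hsv=cv2.cvtColor(im,cv2.COLOR_BGR2HSV)
dark=(hsv[...,2]<60)
def rep(name,m,zlo,zhi,x0,y0,x1,y1):
    k=np.zeros(m.shape,bool);k[y0:y1,x0:x1]=1
    k&=m&(P[...,2]>zlo)&(P[...,2]<zhi); q=P[k]
    r=cv2.minAreaRect((q[:,:2]*1000).astype(np.float32)); b=cv2.boxPoints(r)
    print(name,len(q),"zmed",np.percentile(q[:,2],[5,50,95]).round(4),"c",np.array(r[0]).round(1),"sz",np.array(r[1]).round(1),r[2],b.round(0).tolist(), "mean",q.mean(0).round(4))
rep("grip",dark,.028,.045,250,280,335,330)
allm=np.ones_like(dark)
rep("rod",~dark,.015,.045,295,278,335,305)
rep("table",allm,.065,.095,295,155,375,240)
rep("handle",dark,.02,.13,255,180,293,212)
for (u,v) in [(370,165),(308,162),(302,206),(350,222),(345,150),(355,160),(325,150),(350,140)]: print(u,v,P[v,u].round(3))
big=cv2.resize(im[60:330,240:400],None,fx=2.9,fy=2.2*1.0,interpolation=cv2.INTER_CUBIC)
big=cv2.resize(im[120:250,245:400],None,fx=4.5,fy=4.5,interpolation=cv2.INTER_CUBIC); cv2.imwrite("pics/crop0.png",big)
E
```

```text
grip 490 zmed [0.03   0.0337 0.0367] c [ 465.3 -103.9] sz [81.4 24.3] 29.872278213500977 [[424.0, -114.0], [436.0, -135.0], [507.0, -94.0], [495.0, -73.0]] mean [ 0.4657 -0.1052  0.0337]
rod 156 zmed [0.0221 0.0302 0.0336] c [530.9 -68.5] sz [66.7 20.1] 23.865447998046875 [[496.0, -73.0], [504.0, -91.0], [565.0, -64.0], [557.0, -46.0]] mean [ 0.5257 -0.0689  0.0294]
table 2964 zmed [0.0715 0.0802 0.0863] c [575.9 138.7] sz [156.9 201. ] 70.61100769042969 [[455.0, 98.0], [645.0, 31.0], [697.0, 179.0], [507.0, 246.0]] mean [0.5602 0.1372 0.0799]
handle 221 zmed [0.046  0.0549 0.0593] c [438.3 148.1] sz [17.4 63.6] 71.34268188476562 [[405.0, 150.0], [466.0, 130.0], [471.0, 146.0], [411.0, 166.0]] mean [0.4389 0.1468 0.0539]
370 165 [0.64  0.185 0.111]
308 162 [ 0.502  0.282 -0.001]
302 206 [0.502 0.099 0.077]
350 222 [0.603 0.1   0.022]
345 150 [0.587 0.226 0.11 ]
355 160 [0.608 0.195 0.115]
325 150 [0.544 0.221 0.113]
350 140 [0.597 0.234 0.132]
```

View pics/crop0.png

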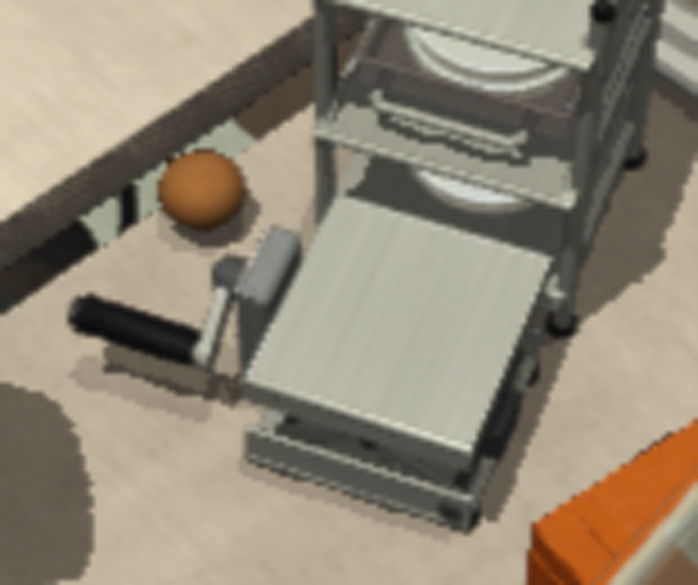

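Crop: table corners at about (322,163), (367,178), (349,219), (299,204) in the full picture; the pull bar is visible from about (328,141) to (361,152), and the handle sits low on the near side.

```bash
python3 - <<'E'
from h import *
c=cam("scene"); P=cloud(c); im=c["frame"]; hsv=cv2.cvtColor(im,cv2.COLOR_BGR2HSV)
k=np.zeros((400,640),np.uint8); cv2.fillPoly(k,[np.array([[322,167],[363,180],[349,213],[304,202]])],1)
q=P[k>0]; print("table z",np.percentile(q[:,2],[10,50,90]).round(4)); h=np.median(q[:,2])
C=np.array([onz(c,*p,h) for p in[(321.7,163.3),(367.2,177.8),(349.4,218.9),(299.4,204.4)]]); print(C.round(4),"centre",C.mean(0).round(4))
ang=lambda d:np.degrees(np.arctan2(d[1],d[0])).round(1)
print("xdir",ang(C[1]-C[0]),ang(C[2]-C[3]),"ydir",ang(C[0]-C[3]),ang(C[1]-C[2]),[np.linalg.norm(a).round(4) for a in(C[1]-C[0],C[2]-C[3],C[0]-C[3],C[1]-C[2])])
br=onz(c,328,141,.13),onz(c,361,152,.13); print("bar",br,np.linalg.norm(br[1]-br[0]),ang(br[1]-br[0]))
# deck
k[:]=0; cv2.fillPoly(k,[np.array([[320,148],[330,150],[368,163],[368,161],[330,147]])],1); print("deck z",np.percentile(P[k>0][:,2],[10,50,90]).round(4))
m=(hsv[...,0]>5)&(hsv[...,0]<18)&(hsv[...,1]>130); m[:, :275]=0;m[:,305:]=0;m[:150]=0;m[175:]=0
print("mush",P[m].mean(0),P[m].min(0),P[m].max(0))
b=(P[...,2]>.3)&(P[...,2]<.42); b[:,:260]=0; b[:130]=0; print("bin minx/y",P[b][:,0].min(),P[b][:,1].min(),P[b][:,1].max(), [P[v,u].round(3).tolist() for u,v in((300,390),(400,260),(505,120))])
E
```

```text
table z [0.0785 0.0804 0.0825]
[[0.5378 0.2114 0.0804]
 [0.636  0.1751 0.0804]
 [0.599  0.0687 0.0804]
 [0.4965 0.1002 0.0804]] centre [0.5673 0.1388 0.0804]
xdir -20.2 -17.1 ydir 69.6 70.8 [np.float64(0.1047), np.float64(0.1073), np.float64(0.1186), np.float64(0.1127)]
bar (array([0.55028241, 0.23186347, 0.13      ]), array([0.61990525, 0.20375905, 0.13      ])) 0.07508128463942768 -22.0
deck z [0.1099 0.1122 0.1142]
mush [0.46216767 0.24736095 0.03954525] [ 0.43967547 -0.49977525  0.02016766] [0.56481347 0.27433589 0.93241959]
bin minx/y 0.4938690234120951 -0.35982449496151175 0.07986683324084981 [[0.531, -0.318, 0.266], [0.649, -0.193, 0.386], [0.827, 0.073, 0.364]]
```

```bash
cat >> h.py <<'E'
def plan(pts,al,p=None,rot=None):
    """world targets -> tool shifts mm; al: tool-x world angles deg"""
    s=get_state(); p=s["eef_pos"] if p is None else np.array(p); M=R.from_quat(s["tcp_rot"]).as_matrix()
    a0=np.degrees(np.arctan2(M[1,0],M[0,0])); print("t",round(s["time"],2),"tcp",np.round(s["eef_pos"],4),"a0",a0.round(2),"F",s["contact_force"].round(1),"open",round(s["opening"],3),"ff",s["finger_force"])
    for q,a in zip(pts,al): print(np.array(q),"->",(M.T@(np.array(q)-p)*1000).round(1),"yaw",round(-((a-a0+180)%360-180),1))
E
python3 - <<'E'
from h import *
plan([(.36,-.45,.40),(.42,-.2,.40),(.42,.06,.38),(.43,.11,.33)],[26.3,71,110,161])
E
```

```text
t 0.2 tcp [ 0.2994 -0.6045  0.2304] a0 26.34 F [ 0.  -0.5 -1.1] open 1.001 ff 0.0
[ 0.36 -0.45  0.4 ] -> [ 122.9 -111.8 -169.4] yaw 0.0
[ 0.42 -0.2   0.4 ] -> [ 287.6 -309.2 -169. ] yaw -44.7
[0.42 0.06 0.38] -> [ 402.9 -542.2 -148.6] yaw -83.7
[0.43 0.11 0.33] -> [ 434.1 -582.5  -98.6] yaw -134.7
```

```bash
python3 -m crank '[[[20,-15,-45],0,0],[[50,-45,-90],0,0],[[85,-80,-130],-5,0],[[123,-112,-169],-10,0],[[150,-145,-169],-16,0],[[178,-178,-169],-22,0],[[205,-210,-169],-29,0],[[233,-245,-169],-36,0],[[260,-278,-169],-40,0],[[288,-309,-169],-45,0]]'; python3 - <<'E'
from h import *
plan([(.42,.06,.36),(.42,.12,.33)],[110,161])
E
```

```text
time: 1.2
eef_pos: [0.4204, -0.1977, 0.4005]
tcp_rot: [0.811, 0.585, 0.0, 0.0]
contact_force: [0.6, 0.2, 0.2]
opening: 0.998
finger_force: 0.0
t 1.2 tcp [ 0.4204 -0.1977  0.4005] a0 71.56 F [0.6 0.2 0.2] open 0.998 ff 0.0
[0.42 0.06 0.36] -> [244.4 -82.   40.5] yaw -38.4
[0.42 0.12 0.33] -> [ 301.3 -101.    70.5] yaw -89.4
```

```bash
python3 -m crank '[[[30,-10,5],-9,0],[[60,-20,10],-18,0],[[90,-30,15],-27,0],[[122,-41,20],-36,0],[[154,-52,25],-45,0],[[186,-62,30],-54,0],[[218,-73,35],-63,0],[[250,-84,42],-72,0],[[278,-93,56],-81,0],[[301,-101,70],-89,0]]'; python3 -m crank '[[[0,0,0],0,0],[[0,0,0],0,0]]'; python3 - <<'E'
from h import *
c=cam("wrist"); cv2.imwrite("pics/w1.png",c["frame"]); P=cloud(c); np.save("pics/w1.npy",P)
hsv=cv2.cvtColor(c["frame"],cv2.COLOR_BGR2HSV)
m=(hsv[...,0]>4)&(hsv[...,0]<18)&(hsv[...,1]>120)&(P[...,2]>.015)&(P[...,2]<.05); q=P[m]; print(len(q), q.min(0),q.max(0))
plan([],[])
E
```

```text
time: 2.2
eef_pos: [0.4208, 0.119, 0.3301]
tcp_rot: [0.193, 0.981, 0.0, 0.0]
contact_force: [1.0, -0.2, -0.3]
opening: 0.997
finger_force: 0.0
time: 2.4
eef_pos: [0.4209, 0.1174, 0.3301]
tcp_rot: [0.197, 0.98, -0.0, -0.0]
contact_force: [0.5, 0.7, 0.9]
opening: 1.001
finger_force: 0.0
1116 [ 0.4011253  -0.02882694  0.01503497] [0.77909749 0.532836   0.0499609 ]
t 2.45 tcp [0.4213 0.1169 0.3307] a0 157.19 F [ 0.4 -1.1  0.5] open 0.997 ff 0.0
```

View pics/w1.png

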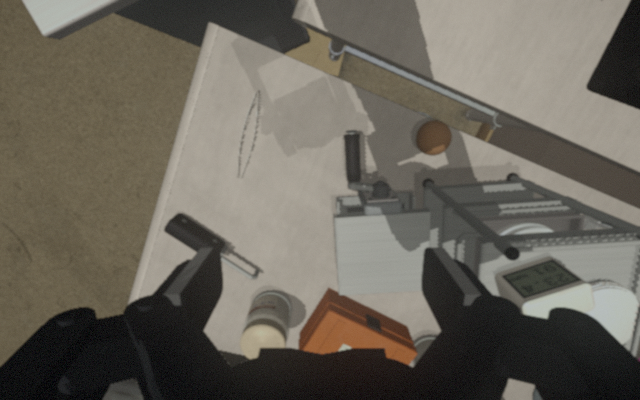

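Wrist view: handle at (353,157) nearly upright in the picture, hub (378,190), mushroom (433,137), jack table (385,250), hook (195,232), jar (268,320), rack right.

```bash
python3 - <<'E'
from h import *
im=cv2.imread("pics/w1.png");P=np.load("pics/w1.npy"); hsv=cv2.cvtColor(im,cv2.COLOR_BGR2HSV)
def box(m,x0,y0,x1,y1,zl,zh):
    k=np.zeros(m.shape,bool);k[y0:y1,x0:x1]=1;k&=m&(P[...,2]>zl)&(P[...,2]<zh);q=P[k]
    r=cv2.minAreaRect((q[:,:2]*1000).astype(np.float32)); b=cv2.boxPoints(r)
    e=sorted([(np.linalg.norm(b[i]-b[i-1]),np.degrees(np.arctan2(*(b[i]-b[i-1])[::-1]))%180) for i in(1,2)])
    print(len(q),"c",np.round(r[0],1),"short/long",[(round(float(a),1),round(float(d),1)) for a,d in e],"z",np.percentile(q[:,2],[5,50,95]).round(4)); return q
print("mush");box(hsv[...,1]>100,412,115,455,160,.012,.06)
print("handle");box(hsv[...,2]<75,340,125,366,185,.035,.08)
print("table");q=box(hsv[...,2]>0,325,200,450,300,.073,.088)
print("grip");box(hsv[...,2]<75,160,205,235,260,.025,.05)
print("rod");box(hsv[...,2]>0,222,240,270,280,.02,.05)
E
```

```text
mush
687 c [461.2 258.2] short/long [(38.7, 32.1), (39.5, 122.1)] z [0.0342 0.0392 0.0423]
handle
650 c [443.1 151.9] short/long [(18.5, 72.0), (62.9, 162.0)] z [0.0519 0.0565 0.0583]
table
7178 c [559.6 151.7] short/long [(131.6, 161.2), (134.8, 71.2)] z [0.0794 0.0808 0.0821]
grip
748 c [469.  -98.6] short/long [(21.9, 120.2), (84.0, 30.2)] z [0.0268 0.0338 0.0355]
rod
218 c [530.8 -63.7] short/long [(13.0, 113.5), (68.6, 23.5)] z [0.0238 0.0297 0.0316]
```

```bash
python3 - <<'E'
from h import *
plan([(.4362,.1516,.15),(.4362,.1516,.037)],[161.8]*2)
E
```

```text
t 2.45 tcp [0.4213 0.1169 0.3307] a0 157.19 F [ 0.4 -1.1  0.5] open 0.997 ff 0.0
[0.4362 0.1516 0.15  ] -> [ -0.2  37.8 180.7] yaw -4.6
[0.4362 0.1516 0.037 ] -> [-1.000e-01  3.780e+01  2.937e+02] yaw -4.6
```

```bash
python3 -m crank '[[[0,15,40],-4.6,0],[[0,30,80],-4.6,0],[[0,38,120],-4.6,0],[[0,38,160],-4.6,0],[[0,38,180],-4.6,0],[[0,38,180],-4.6,0],[[0,38,180],-4.6,0]]'; python3 - <<'E'
from h import *
plan([(.4362,.1516,.037)],[161.8])
c=cam("wrist"); cv2.imwrite("pics/w2.png",c["frame"]);P=cloud(c); np.save("pics/w2.npy",P)
hsv=cv2.cvtColor(c["frame"],cv2.COLOR_BGR2HSV); k=(hsv[...,2]<75)&(P[...,2]>.035)&(P[...,2]<.065)&(abs(P[...,0]-.44)<.05)&(abs(P[...,1]-.15)<.04)
r=cv2.minAreaRect((P[k][:,:2]*1000).astype(np.float32));print(r,k.sum(),np.percentile(P[k][:,2],[5,50,95]))
E
```

```text
time: 3.15
eef_pos: [0.4369, 0.1516, 0.1516]
tcp_rot: [0.158, 0.987, 0.0, 0.001]
contact_force: [-0.1, 0.8, -0.3]
opening: 1.0
finger_force: 0.0
t 3.15 tcp [0.4369 0.1516 0.1516] a0 161.76 F [-0.1  0.8 -0.3] open 1.0 ff 0.0
[0.4362 0.1516 0.037 ] -> [  0.8  -0.3 114.6] yaw -0.0
((443.5482177734375, 152.76412963867188), (31.6070499420166, 71.89278411865234), 86.49913024902344) 1999 [0.05140895 0.05641898 0.058605  ]
```

```bash
python3 -m crank '[[[0,0,40],0,0],[[0,0,80],0,0],[[0,0,105],0,0],[[0,0,114],0,0],[[0,0,114],0,150],[[0,0,114],0,220],[[0,0,114],0,255],[[0,0,114],0,255],[[0,0,114],0,255],[[0,0,114],0,255]]' 35; python3 - <<'E'
from h import *
plan([],[])
s=get_state();print(s["wrist_torque"])
c=cam("wrist"); cv2.imwrite("pics/w3.png",c["frame"])
E
```

```text
time: 4.2
eef_pos: [0.4368, 0.1524, 0.0373]
tcp_rot: [0.157, 0.988, 0.0, 0.001]
contact_force: [1.0, -0.8, 2.4]
opening: 0.21
finger_force: 35.5
t 4.2 tcp [0.4368 0.1524 0.0373] a0 161.89 F [ 1.  -0.8  2.4] open 0.21 ff 35.51558330655098
[-0.09699824 -0.09598165 -0.03267226]
```

View pics/w3.png

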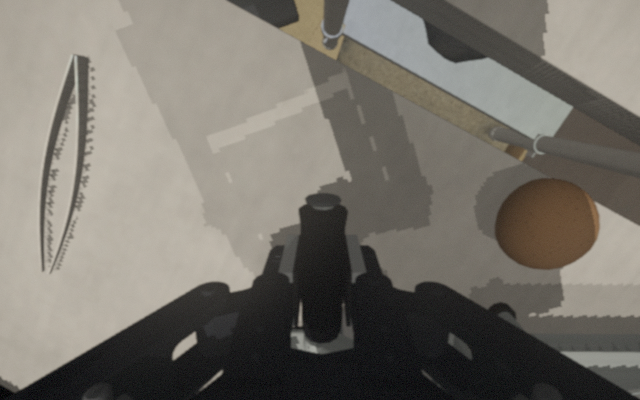

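```bash
python3 - <<'E'
import numpy as np
f0=125.7
for k in range(1,11):
    f=np.radians(f0+18*k); g=np.radians(f0); print(k,(-38*(np.sin(f)-np.sin(g))).round(1),(-38*(np.cos(f)-np.cos(g))).round(1))
E
```

```text
1 8.4 8.5
2 18.9 13.9
3 30.7 15.8
4 42.4 14.0
5 53.0 8.7
6 61.5 0.3
7 66.9 -10.2
8 68.9 -22.0
9 67.1 -33.7
10 61.7 -44.3
```

```bash
python3 -m crank '[[[0,4,4.7],0,255],[[0,8.4,8.5],0,255],[[0,13.4,11.6],0,255],[[0,18.9,13.9],0,255],[[0,18.9,13.9],0,255]]'; python3 - <<'E'
from h import *
plan([],[])
E
```

```text
time: 4.75
eef_pos: [0.4434, 0.1716, 0.0231]
tcp_rot: [0.157, 0.988, 0.001, 0.001]
contact_force: [0.6, 1.9, 5.7]
opening: 0.207
finger_force: 35.8
t 4.75 tcp [0.4434 0.1716 0.0231] a0 161.91 F [0.6 1.9 5.7] open 0.207 ff 35.75688170269132
```

```bash
python3 -m crank '[[[0,11.8,1.9],0,255],[[0,23.5,0.1],0,255],[[0,34.1,-5.2],0,255],[[0,42.6,-13.6],0,255],[[0,48,-24.1],0,255],[[0,50,-35.9],0,255],[[0,48.2,-47.6],0,255],[[0,42.8,-58.2],0,255],[[0,42.8,-58.2],0,255]]'; python3 - <<'E'
from h import *
plan([],[])
s=get_state();print(s["wrist_torque"])
c=cam("scene"); cv2.imwrite("pics/s2.png",c["frame"]);P=cloud(c)
k=np.zeros((400,640),np.uint8); cv2.fillPoly(k,[np.array([[325,165],[363,178],[349,210],[315,200]])],1)
print("table",np.percentile(P[k>0][:,2],[10,50,90]).round(4))
hsv=cv2.cvtColor(c["frame"],cv2.COLOR_BGR2HSV); m=(hsv[...,0]>5)&(hsv[...,0]<18)&(hsv[...,1]>130)&(P[...,2]>.015)&(P[...,2]<.05)&(abs(P[...,1]-.26)<.05)&(abs(P[...,0]-.46)<.05); print("mush",m.sum(),P[m].mean(0) if m.any() else 0)
E
```

```text
time: 5.65
eef_pos: [0.4563, 0.2111, 0.0812]
tcp_rot: [0.157, 0.988, 0.0, 0.002]
contact_force: [3.2, -0.7, 3.8]
opening: 0.203
finger_force: 35.5
t 5.65 tcp [0.4563 0.2111 0.0812] a0 161.9 F [ 3.2 -0.7  3.8] open 0.203 ff 35.49044044688344
[-0.1097571  -0.6053325  -0.02851706]
table [0.0843 0.0863 0.0884]
mush 54 [0.46648697 0.24550272 0.03112664]
```

```bash
python3 -m crank '[[[0,-8.4,-8.5],0,255],[[0,-18.9,-13.9],0,255],[[0,-30.7,-15.8],0,255],[[0,-42.4,-14],0,255],[[0,-53,-8.7],0,255],[[0,-61.5,-0.3],0,255],[[0,-66.9,10.2],0,255],[[0,-68.9,22],0,255],[[0,-67.1,33.7],0,255],[[0,-61.7,44.3],0,255]]'; python3 -m crank '[[[0,8.4,8.5],0,255],[[0,18.9,13.9],0,255],[[0,30.7,15.8],0,255],[[0,42.4,14],0,255],[[0,53,8.7],0,255],[[0,61.5,0.3],0,255],[[0,66.9,-10.2],0,255],[[0,68.9,-22],0,255],[[0,67.1,-33.7],0,255],[[0,61.7,-44.3],0,255]]'
```

```text
time: 6.7
eef_pos: [0.437, 0.1531, 0.0359]
tcp_rot: [0.158, 0.987, 0.001, 0.001]
contact_force: [4.0, 3.1, 7.4]
opening: 0.208
finger_force: 36.0
time: 7.7
eef_pos: [0.4565, 0.2119, 0.08]
tcp_rot: [0.157, 0.988, 0.001, 0.002]
contact_force: [8.7, -1.0, -2.5]
opening: 0.205
finger_force: 35.0
```

```bash
python3 -m crank '[[[0,-8.4,-8.5],0,255],[[0,-18.9,-13.9],0,255],[[0,-30.7,-15.8],0,255],[[0,-42.4,-14],0,255],[[0,-53,-8.7],0,255],[[0,-61.5,-0.3],0,255],[[0,-66.9,10.2],0,255],[[0,-68.9,22],0,255],[[0,-67.1,33.7],0,255],[[0,-61.7,44.3],0,255]]'; python3 -m crank '[[[0,8.4,8.5],0,255],[[0,18.9,13.9],0,255],[[0,30.7,15.8],0,255],[[0,42.4,14],0,255],[[0,53,8.7],0,255],[[0,61.5,0.3],0,255],[[0,66.9,-10.2],0,255],[[0,68.9,-22],0,255],[[0,67.1,-33.7],0,255],[[0,61.7,-44.3],0,255]]'; python3 -m crank '[[[0,0,0],0,255]]'; python3 - <<'E'
from h import *
plan([],[])
c=cam("scene"); cv2.imwrite("pics/s3.png",c["frame"]);P=cloud(c)
k=np.zeros((400,640),np.uint8); cv2.fillPoly(k,[np.array([[328,168],[355,176],[345,200],[320,193]])],1)
print("table",np.percentile(P[k>0][:,2],[10,50,90]).round(4))
k[:]=0; cv2.fillPoly(k,[np.array([[320,148],[330,150],[368,163],[368,161],[330,147]])],1); print("deck z",np.percentile(P[k>0][:,2],[10,50,90]).round(4))
E
```

```text
time: 8.7
eef_pos: [0.4371, 0.1532, 0.0358]
tcp_rot: [0.158, 0.987, 0.001, 0.001]
contact_force: [5.3, 1.7, 6.8]
opening: 0.209
finger_force: 36.1
time: 9.7
eef_pos: [0.4564, 0.2119, 0.0799]
tcp_rot: [0.157, 0.988, 0.001, 0.002]
contact_force: [8.9, 0.0, -3.4]
opening: 0.204
finger_force: 35.0
time: 9.8
eef_pos: [0.4562, 0.2113, 0.0807]
tcp_rot: [0.157, 0.988, -0.0, 0.002]
contact_force: [7.0, -0.8, 2.4]
opening: 0.206
finger_force: 35.7
t 9.8 tcp [0.4562 0.2113 0.0807] a0 161.96 F [ 7.  -0.8  2.4] open 0.206 ff 35.66608624532819
table [0.1084 0.1102 0.1122]
deck z [0.1103 0.1123 0.1144]
```

```bash
python3 -m crank '[[[0,-8.4,-8.5],0,255],[[0,-18.9,-13.9],0,255],[[0,-30.7,-15.8],0,255],[[0,-30.7,-15.8],0,255],[[0,-30.7,-15.8],0,100],[[0,-30.7,-15.8],0,0],[[0,-30.7,-15.8],0,0],[[0,-30.7,-15.8],0,0]]'; python3 -m crank '[[[0,0,-25],0,0],[[0,0,-70],0,0],[[0,0,-110],0,0],[[0,0,-150],0,0]]';  python3 - <<'E'
from h import *
plan([(.467,-.10,.25)],[30])
c=cam("scene"); cv2.imwrite("pics/s4.png",c["frame"]);P=cloud(c)
k=np.zeros((400,640),np.uint8); cv2.fillPoly(k,[np.array([[328,168],[355,176],[345,200],[320,193]])],1)
print("table",np.percentile(P[k>0][:,2],[10,50,90]).round(4))
k[:]=0; cv2.fillPoly(k,[np.array([[320,148],[330,150],[368,163],[368,161],[330,147]])],1); print("deck z",np.percentile(P[k>0][:,2],[10,50,90]).round(4))
cv2.imwrite("pics/crop4.png",cv2.resize(c["frame"][110:250,245:400],None,fx=4.2,fy=4.2,interpolation=cv2.INTER_CUBIC))
E
```

```text
time: 10.65
eef_pos: [0.444, 0.1821, 0.095]
tcp_rot: [0.157, 0.988, -0.0, -0.002]
contact_force: [0.2, 0.3, 0.7]
opening: 0.869
finger_force: 0.0
time: 11.05
eef_pos: [0.4447, 0.1819, 0.2473]
tcp_rot: [0.157, 0.988, -0.0, -0.001]
contact_force: [1.1, 0.3, 0.1]
opening: 1.001
finger_force: 0.0
t 11.05 tcp [0.4447 0.1819 0.2473] a0 161.9 F [1.1 0.3 0.1] open 1.001 ff 0.0
[ 0.467 -0.1    0.25 ] -> [-108.8 -261.    -2.7] yaw 131.9
table [0.1102 0.1122 0.1141]
deck z [0.1102 0.1122 0.1141]
```

View pics/crop4.png

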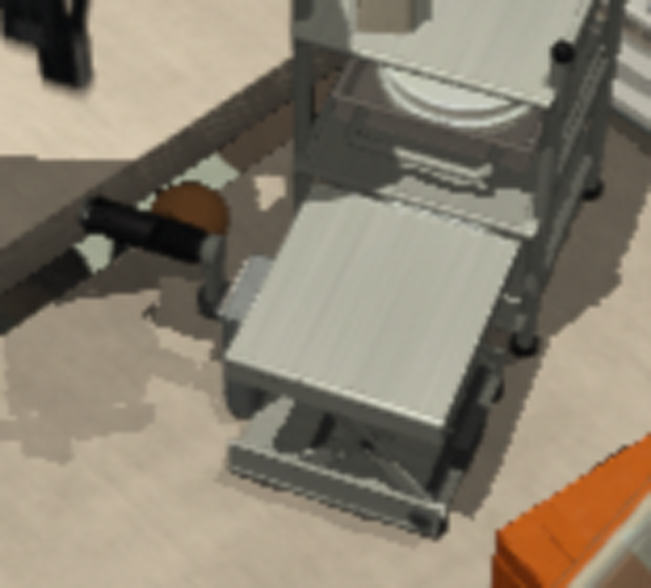

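Scene crop: table (about 375,300 in the crop) sits level with the deck edge, crank handle on top at (150,230), mushroom undisturbed behind it, pull bar about (398,155)-(490,185).

```bash
python3 -m crank '[[[-7,-17,0],8.5,0],[[-14,-34,0],17,0],[[-20,-50,0],25.5,0],[[-27,-66,0],34,0],[[-34,-83,0],42.5,0],[[-40,-100,0],51,0],[[-47,-117,0],59.5,0],[[-54,-133,0],68,0],[[-60,-150,0],76.5,0],[[-67,-166,0],85,0]]'; python3 - <<'E'
from h import *
plan([(.448,-.112,.2)],[30])
E
```

```text
time: 12.1
eef_pos: [0.457, 0.0028, 0.2455]
tcp_rot: [0.785, 0.619, -0.0, -0.001]
contact_force: [0.1, 0.1, -0.7]
opening: 0.998
finger_force: 0.0
t 12.1 tcp [0.457  0.0028 0.2455] a0 76.54 F [ 0.1  0.1 -0.7] open 0.998 ff 0.0
[ 0.448 -0.112  0.2  ] -> [-113.7   18.    45.5] yaw 46.5
```

```bash
python3 -m crank '[[[-18,3,8],8.5,0],[[-36,6,15],17,0],[[-54,9,22],25.5,0],[[-72,12,30],34,0],[[-95,15,38],42.5,0],[[-114,18,45],46.5,0],[[-114,18,45],46.5,0],[[-114,18,45],46.5,0]]'; python3 - <<'E'
from h import *
plan([],[])
c=cam("wrist"); cv2.imwrite("pics/w5.png",c["frame"]); P=cloud(c); np.save("pics/w5.npy",P)
hsv=cv2.cvtColor(c["frame"],cv2.COLOR_BGR2HSV)
near=(np.hypot(P[...,0]-.48,P[...,1]+.095)<.13)
m=(hsv[...,2]<75)&(P[...,2]>.028)&(P[...,2]<.042)&near
r=cv2.minAreaRect((P[m][:,:2]*1000).astype(np.float32)); print("grip",m.sum(),r,cv2.boxPoints(r).round(0).tolist(),np.median(P[m][:,2]))
m=(hsv[...,2]>75)&(P[...,2]>.022)&(P[...,2]<.04)&near
r=cv2.minAreaRect((P[m][:,:2]*1000).astype(np.float32)); print("rod",m.sum(),r,cv2.boxPoints(r).round(0).tolist(),np.median(P[m][:,2]))
E
```

```text
time: 12.9
eef_pos: [0.4488, -0.1116, 0.2008]
tcp_rot: [0.965, 0.262, -0.0, -0.001]
contact_force: [0.9, -0.1, -0.7]
opening: 1.001
finger_force: 0.0
t 12.9 tcp [ 0.4488 -0.1116  0.2008] a0 30.4 F [ 0.9 -0.1 -0.7] open 1.001 ff 0.0
grip 1360 ((468.2401123046875, -100.76039123535156), (80.14851379394531, 22.4805965423584), 30.957746505737305) [[428.0, -112.0], [440.0, -131.0], [508.0, -90.0], [497.0, -71.0]] 0.03423532352153186
rod 1471 ((511.1917724609375, -83.82047271728516), (176.33013916015625, 44.340553283691406), 18.13132667541504) [[421.0, -90.0], [434.0, -132.0], [602.0, -77.0], [588.0, -35.0]] 0.03225050730337525
```

View pics/w5.png

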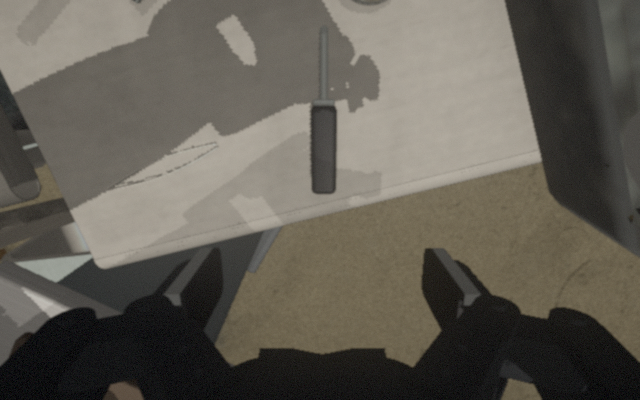

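Wrist view: hook upright at (323,150), in line with the tool and free of neighbours; the rod tip is at (323,28).

```bash
python3 -m crank '[[[0,0,45],0,0],[[0,0,90],0,0],[[0,0,135],0,0],[[0,0,170],0,0],[[0,0,185],0,0],[[0,0,193],0,0],[[0,0,193],0,120],[[0,0,193],0,200],[[0,0,193],0,255],[[0,0,193],0,255]]' 60; python3 -m crank '[[[0,0,0],0,255],[[0,0,0],0,255],[[0,0,0],0,255]]'
```

```text
time: 13.95
eef_pos: [0.4502, -0.1123, 0.0097]
tcp_rot: [0.965, 0.262, 0.001, 0.001]
contact_force: [0.8, 0.4, 0.3]
opening: 0.33
finger_force: 0.0
time: 14.25
eef_pos: [0.4504, -0.1125, 0.0098]
tcp_rot: [0.965, 0.262, 0.001, 0.001]
contact_force: [-1.1, 0.2, 6.5]
opening: 0.266
finger_force: 59.9
```

```bash
python3 -m crank '[[[0,0,-20],0,255],[[0,0,-60],0,255],[[0,0,-100],0,255],[[0,0,-140],0,255],[[0,0,-180],0,255]]'; python3 - <<'E'
from h import *
plan([],[])
c=cam("scene"); cv2.imwrite("pics/s6.png",c["frame"]); np.savez("pics/s6.npz",P=cloud(c))
b=cam("side"); cv2.imwrite("pics/d6.png",b["frame"])
z=[cv2.resize(c["frame"][125:185,310:380],None,fx=11,fy=8,interpolation=cv2.INTER_CUBIC)]
cv2.imwrite("pics/z6.png",cv2.resize(c["frame"][125:175,305:380],None,fx=10,fy=10,interpolation=cv2.INTER_CUBIC))
E
```

```text
time: 14.75
eef_pos: [0.4484, -0.1115, 0.1894]
tcp_rot: [0.965, 0.262, -0.0, -0.0]
contact_force: [0.8, -0.2, -1.1]
opening: 0.267
finger_force: 59.0
t 14.75 tcp [ 0.4484 -0.1115  0.1894] a0 30.38 F [ 0.8 -0.2 -1.1] open 0.267 ff 59.030903577804565
```

View pics/z6.png

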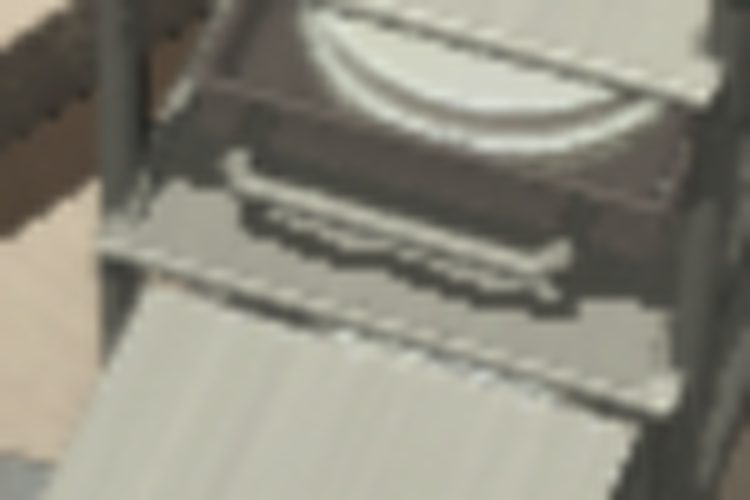

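Zoom: the bar pull runs from zoom (237,180) to (550,266), deck front edge (105,243) to (660,408), table's far edge (150,283) to (640,425).

```bash
python3 - <<'E'
from h import *
c=cam("scene"); f=lambda u,v,h:onz(c,305+u/10-.45,125+v/10-.45,h)
ang=lambda d:np.degrees(np.arctan2(d[1],d[0])).round(1)
T=dict(bar=[f(237,180,.13),f(550,266,.13)],deck=[f(105,243,.112),f(660,408,.112)],table=[f(150,283,.112),f(640,425,.112)])
for k,(a,b) in T.items(): print(k,a.round(4),b.round(4),"mid",((a+b)/2).round(4),"len",np.linalg.norm(b-a).round(4),ang(b-a))
im=cv2.imread("pics/s6.png"); P=np.load("pics/s6.npz")["P"]
g=cv2.cvtColor(im,cv2.COLOR_BGR2GRAY)
for u in (334,344,354): # bar peak in columns
    v0=143+(u-328.7)*8.6/31.3; col=g[int(v0)-4:int(v0)+6,u]; print(u,int(v0)-4,col.tolist(),P[int(round(v0)),u].round(4))
E
```

```text
bar [0.551  0.2275 0.13  ] [0.6169 0.206  0.13  ] mid [0.5839 0.2167 0.13  ] len 0.0694 -18.1
deck [0.523  0.2246 0.112 ] [0.6408 0.1835 0.112 ] mid [0.5819 0.204  0.112 ] len 0.1248 -19.2
table [0.5331 0.2137 0.112 ] [0.6366 0.1787 0.112 ] mid [0.5848 0.1962 0.112 ] len 0.1092 -18.7
334 140 [78, 72, 75, 108, 180, 144, 127, 143, 83, 83] [0.5632 0.2209 0.1333]
344 143 [80, 74, 77, 120, 178, 141, 125, 100, 76, 95] [0.5842 0.2116 0.1353]
354 145 [80, 76, 72, 79, 127, 181, 136, 130, 151, 87] [0.6052 0.2056 0.1335]
```

```bash
python3 - <<'E'
from h import *
plan([(.531,.057,.189),(.531,.057,.162)],[71.5]*2)
E
```

```text
t 14.9 tcp [ 0.4508 -0.1127  0.1916] a0 30.39 F [-1.2 -0.9 -1.2] open 0.274 ff 59.1545033454895
[0.531 0.057 0.189] -> [ 155.  -105.8    2.6] yaw -41.1
[0.531 0.057 0.162] -> [ 154.9 -105.9   29.6] yaw -41.1
```

```bash
python3 -m crank '[[[15,-10,0],-5,255],[[35,-24,0],-11,255],[[58,-40,0],-17,255],[[82,-56,0],-23,255],[[106,-72,2],-30,255],[[130,-89,4],-36,255],[[147,-100,15],-41,255],[[155,-106,29],-41,255],[[155,-106,29],-41,255],[[155,-106,29],-41,255]]'; python3 - <<'E'
from h import *
plan([],[])
c=cam("scene"); P=cloud(c); cv2.imwrite("pics/s7.png",c["frame"]); np.savez("pics/s7.npz",P=P)
s=cam("side"); cv2.imwrite("pics/d7.png",s["frame"]); np.savez("pics/d7.npz",P=cloud(s))
# rod points: z .165..185 near expected line
for n,Q in(("sc",P),("sd",cloud(s))):
    d=Q-np.array([.531,.057,0]); a=np.radians(71.5); l=d[...,0]*np.cos(a)+d[...,1]*np.sin(a); t=-d[...,0]*np.sin(a)+d[...,1]*np.cos(a)
    m=(l>.06)&(l<.16)&(abs(t)<.025)&(Q[...,2]>.14)&(Q[...,2]<.2); print(n,m.sum(), "l",np.percentile(l[m],[2,50,98]).round(4) if m.any() else "","t",np.median(t[m]).round(4) if m.any() else "", "z",np.percentile(Q[...,2][m],[5,50,95]).round(4) if m.any() else "")
a=c["frame"][110:260,250:400]; b=s["frame"][90:240,260:410]
cv2.imwrite("pics/z7.png",cv2.resize(np.hstack([a,b]),None,fx=2.6,fy=3.9,interpolation=cv2.INTER_CUBIC))
E
```

```text
time: 15.9
eef_pos: [0.5279, 0.0576, 0.1576]
tcp_rot: [0.812, 0.583, -0.002, -0.001]
contact_force: [-0.5, 0.2, -1.4]
opening: 0.271
finger_force: 59.1
t 15.9 tcp [0.5279 0.0576 0.1576] a0 71.32 F [-0.5  0.2 -1.4] open 0.271 ff 59.061346650123596
sc 27 l [0.1112 0.1212 0.1419] t 0.001 z [0.1533 0.1641 0.179 ]
sd 43 l [0.0603 0.1171 0.1303] t 0.0009 z [0.1529 0.1754 0.1814]
```

View pics/z7.png

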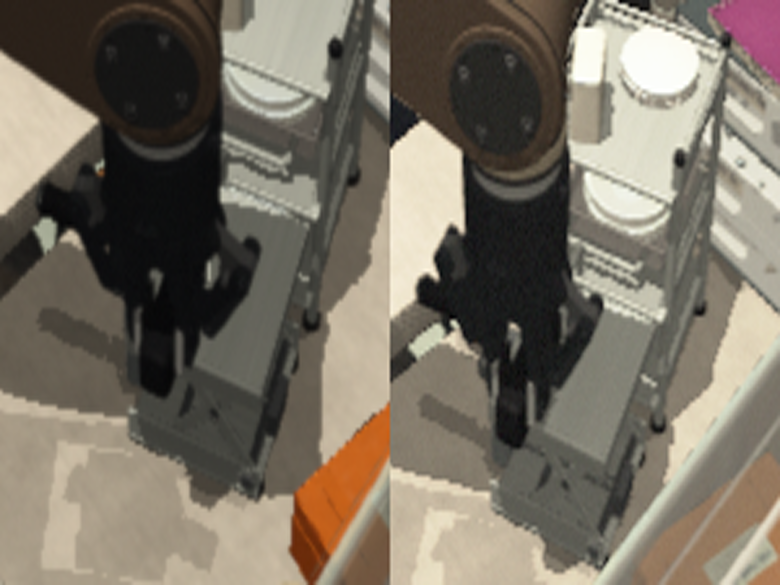

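Both views: the hook is held level above the jack table, with rack, bar and dishes undisturbed; the arm hides the prong, so depth points give the rod's end (130 mm ahead of the TCP, z 0.178).

```bash
python3 -m crank '[[[15,1,0],0,255],[[32,2,0],0,255],[[45,2,0],0,255],[[53,2,0],0,255],[[53,2,0],0,255],[[53,2,0],0,255]]'; python3 -m crank '[[[0,0,8],0,255],[[0,0,16],0,255],[[0,0,22],0,255],[[0,0,27],0,255],[[0,0,30],0,255],[[0,0,30],0,255]]'; python3 - <<'E'
from h import *
plan([],[]); print(get_state()["wrist_torque"])
E
```

```text
time: 16.6
eef_pos: [0.548, 0.1079, 0.1593]
tcp_rot: [0.812, 0.584, -0.0, -0.0]
contact_force: [0.4, 0.5, -0.8]
opening: 0.265
finger_force: 59.1
time: 17.2
eef_pos: [0.5477, 0.1075, 0.1287]
tcp_rot: [0.812, 0.583, -0.001, -0.0]
contact_force: [-0.2, 0.0, -1.5]
opening: 0.264
finger_force: 59.1
t 17.2 tcp [0.5477 0.1075 0.1287] a0 71.38 F [-0.2  0.  -1.5] open 0.264 ff 59.063565731048584
[-0.03544864  0.02901996  0.02337951]
```

```bash
python3 -m crank '[[[-2,0,1],0,255],[[-4,0,1],0,255],[[-6,0,1],0,255],[[-9,0,1],0,255],[[-13,0,1],0,255],[[-18,0,1],0,255],[[-23,0,1],0,255],[[-28,0,1],0,255],[[-32,0,1],0,255],[[-35,0,1],0,255]]'; python3 - <<'E'
from h import *
plan([],[])
c=cam("side"); P=cloud(c); cv2.imwrite("pics/d8.png",c["frame"])
hsv=cv2.cvtColor(c["frame"],cv2.COLOR_BGR2HSV)
E
```

```text
time: 18.2
eef_pos: [0.5369, 0.074, 0.1286]
tcp_rot: [0.812, 0.583, 0.0, 0.0]
contact_force: [0.4, 1.9, -1.2]
opening: 0.268
finger_force: 59.0
t 18.2 tcp [0.5369 0.074  0.1286] a0 71.36 F [ 0.4  1.9 -1.2] open 0.268 ff 59.046412110328674
```

```bash
python3 -m crank '[[[-3,0,0],0,255],[[-7,0,0],0,255],[[-12,0,0],0,255],[[-18,0,0],0,255],[[-24,0,0],0,255],[[-30,0,0],0,255],[[-36,0,0],0,255],[[-42,0,0],0,255],[[-48,0,0],0,255],[[-54,0,0],0,255]]'; python3 -m crank '[[[-6,0,0],0,255],[[-12,0,0],0,255],[[-18,0,0],0,255],[[-24,0,0],0,255],[[-30,0,0],0,255],[[-35,0,0],0,255],[[-39,0,0],0,255],[[-42,0,0],0,255],[[-44,0,0],0,255],[[-45,0,0],0,255]]'; python3 - <<'E'
from h import *
plan([],[])
c=cam("scene"); P=cloud(c); cv2.imwrite("pics/s9.png",c["frame"]); np.savez("pics/s9.npz",P=P)
s=cam("side"); cv2.imwrite("pics/d9.png",s["frame"]); np.savez("pics/d9.npz",P=cloud(s))
a=c["frame"][110:250,270:400]; b=s["frame"][90:230,275:405]
cv2.imwrite("pics/z9.png",cv2.resize(np.hstack([a,b]),None,fx=3.05,fy=4.1,interpolation=cv2.INTER_CUBIC))
E
```

```text
time: 19.25
eef_pos: [0.5194, 0.0227, 0.1284]
tcp_rot: [0.812, 0.583, -0.0, -0.0]
contact_force: [2.0, 1.7, 0.3]
opening: 0.27
finger_force: 59.1
time: 20.25
eef_pos: [0.5053, -0.0195, 0.1284]
tcp_rot: [0.812, 0.583, 0.0, -0.0]
contact_force: [0.8, 2.5, -0.2]
opening: 0.267
finger_force: 59.1
t 20.25 tcp [ 0.5053 -0.0195  0.1284] a0 71.38 F [ 0.8  2.5 -0.2] open 0.267 ff 59.090450406074524
```

View pics/z9.png

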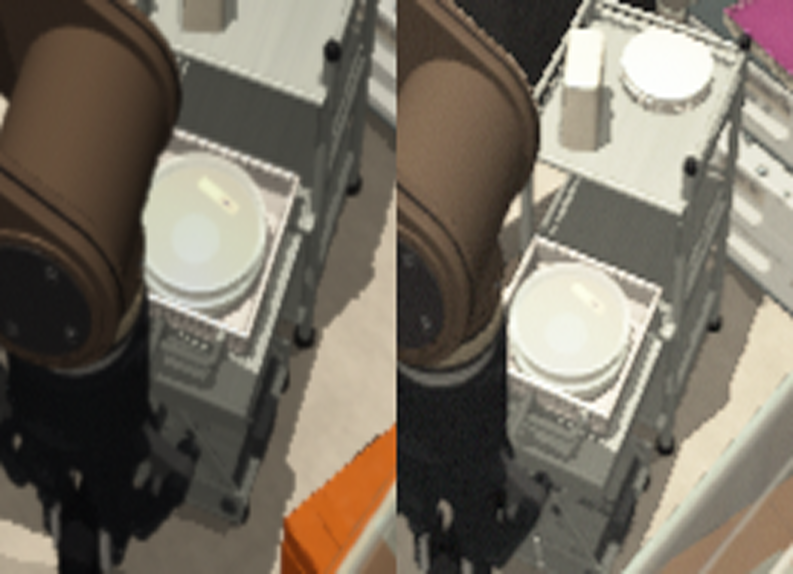

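Pictures: the tray stands mostly on the jack table with both dishes stacked; rim corners in the scene picture about (367,153) and (351,193), in the side picture (321,148), (361,161), (342,192).

```bash
python3 - <<'E'
from h import *
jc=np.array([.566,.139]); a=np.radians(-18.5); X=np.array([np.cos(a),np.sin(a)]); Y=np.array([-X[1],X[0]])
c=cam("scene"); s=cam("side")
j=lambda p:np.round([1000*(p[:2]-jc)@X,1000*(p[:2]-jc)@Y],1)
print("scene BR,FR",j(onz(c,367.4-.3,153.4-.4,.134)),j(onz(c,351-.3,193-.4,.134)))
print("side BL,BR,FR,FL",[j(onz(s,u-.3,v-.4,.134)) for u,v in((321.1,148),(360.7,160.7),(341.7,192),(312.2,180))])
print("table BR edge from side", [j(onz(s,u,v,.112)) for u,v in(((622-396.5)/3.05+275,445/4.1+90),)])
for n in("s9","d9"):
    P=np.load(f"pics/{n}.npz")["P"]; q=(P[...,:2]-jc); x=q@X;y=q@Y
    m=(P[...,2]>.137)&(P[...,2]<.147)&(abs(x)<.07)&(y>-.09)&(y<.1); k=np.c_[x[m],y[m]]*1000
    (cx,cy),r=cv2.minEnclosingCircle(k.astype(np.float32)); print(n,"dish circ",round(cx,1),round(cy,1),round(r,1),"pct",np.percentile(k,[1,99],axis=0).round(1).tolist())
    m=(P[...,2]>.108)&(P[...,2]<.138)&(x>.02)&(x<.075)&(abs(y)<.05); print("x right extents, rim",np.percentile(x[m&(P[...,2]>.13)],98).round(4),"table",np.percentile(x[m&(P[...,2]<.116)],99).round(4))
E
```

```text
scene BR,FR [44.1 77. ] [ 45.3 -31.6]
side BL,BR,FR,FL [array([-57.8,  77.3]), array([44.2, 75.8]), array([ 41.6, -33.6]), array([-32.2, -27.7])]
table BR edge from side [array([ 58. , -27.1])]
s9 dish circ 11.6 12.9 84.2 pct [[-42.6, -35.7], [56.3, 75.7]]
x right extents, rim 0.0459 table 0.0544
d9 dish circ -2.6 10.3 95.2 pct [[-64.4, -49.6], [57.0, 78.1]]
x right extents, rim 0.0458 table 0.0545
```

Right rim is at x≈+45 against a table edge at +54.5, so the tray sits about 6 mm towards the crank. I pull the rest, then nudge it sideways with the hook's prong at the middle of its side wall.

```bash
python3 -m crank '[[[-2,0,0],0,255],[[-5,0,0],0,255],[[-9,0,0],0,255],[[-13,0,0],0,255],[[-17,0,0],0,255],[[-20,0,0],0,255],[[-22,0,0],0,255],[[-22.5,0,0],0,255],[[-22.5,0,0],0,255]]'; python3 -m crank '[[[3,0,0],0,255],[[5.5,0,0],0,255],[[5.5,0,0],0,255],[[5.5,0,-10],0,255],[[5.5,0,-30],0,255],[[5.5,0,-50],0,255],[[5.5,0,-50],0,255]]'; cat >> h.py <<'E'
jc=np.array([.566,.139]); _a=np.radians(-18.5); X=np.array([np.cos(_a),np.sin(_a)]); Y=np.array([-X[1],X[0]])
def tray():
    for n in("scene","side"):
        c=cam(n); P=cloud(c); cv2.imwrite(f"pics/t_{n}.png",c["frame"]); q=P[...,:2]-jc; x=q@X*1000;y=q@Y*1000;z=P[...,2]*1000
        rim=(z>130)&(z<138)&(abs(x)<75)&(y>-75)&(y<85)
        d=(z>138.5)&(z<147)&(abs(x)<65)&(y>-65)&(y<85); tb=(z>108)&(z<116)&(abs(x)<70)&(abs(y)<65)
        print(n,"rim",rim.sum(),"x",np.percentile(x[rim],[1,99]).round(1),"y",np.percentile(y[rim],[1,99]).round(1),"dish x",np.percentile(x[d],[1,99]).round(1),"y",np.percentile(y[d],[1,99]).round(1),"table x",np.percentile(x[tb],[1,99]).round(1),"y",np.percentile(y[tb],[1,99]).round(1))
        for lo,hi in((-40,-10),(-10,20),(20,50)):
            r=rim&(y>lo)&(y<hi); t=tb&(y>lo)&(y<hi); print("  y",lo,hi,"rim x",np.percentile(x[r],[2,98]).round(1) if r.sum()>5 else None,"tab",np.percentile(x[t],[2,98]).round(1) if t.sum()>5 else None)
E
python3 - <<'E'
from h import *
plan([],[]); tray()
E
```

```text
time: 21.35
eef_pos: [0.4981, -0.041, 0.1284]
tcp_rot: [0.812, 0.583, -0.0, 0.0]
contact_force: [1.0, 1.6, -0.9]
opening: 0.273
finger_force: 59.1
time: 22.05
eef_pos: [0.5022, -0.0362, 0.1824]
tcp_rot: [0.812, 0.584, 0.002, 0.003]
contact_force: [0.1, -0.5, -0.7]
opening: 0.273
finger_force: 59.1
t 22.05 tcp [ 0.5022 -0.0362  0.1824] a0 71.4 F [ 0.1 -0.5 -0.7] open 0.273 ff 59.081788659095764
scene rim 522 x [-65.6  59.8] y [-74.   78.5] dish x [-45.4  57. ] y [-44.5  76. ] table x [-47.6  54.6] y [-58.8  57.1]
  y -40 -10 rim x [-30.4  45.5] tab [22.8 54.3]
  y -10 20 rim x [-46.7  45.6] tab [36.  54.5]
  y 20 50 rim x [-59.8  46.1] tab [-53.2  54.7]
side rim 431 x [-68.8  60.6] y [-74.7  78.9] dish x [-49.   57.1] y [-43.6  77.3] table x [-16.9  54.5] y [-59.2  57.9]
  y -40 -10 rim x [-43.1  45.4] tab [-48.9  54. ]
  y -10 20 rim x [-60.4  45.5] tab [34.7 54.3]
  y 20 50 rim x [-61.1  45.6] tab [23.8 54.4]
```

```bash
python3 -m crank '[[[0,-12,0],0,255],[[0,-28,0],0,255],[[0,-46,0],0,255],[[0,-60,0],0,255],[[10,-64,0],0,255],[[25,-64,0],0,255],[[42,-64,0],0,255],[[55,-64,0],0,255],[[60,-64,0],0,255],[[60,-64,0],0,255]]'; python3 -m crank '[[[0,0,15],0,255],[[0,0,30],0,255],[[0,0,42],0,255],[[0,0,50],0,255],[[0,0,53],0,255],[[0,0,53],0,255]]'; python3 - <<'E'
from h import *
plan([],[]); s=get_state(); p=s["eef_pos"][:2]+.126*np.array([.319,.9478])-jc; print("prong",p@X,p@Y)
E
```

```text
time: 23.15
eef_pos: [0.4583, 0.0424, 0.1781]
tcp_rot: [0.812, 0.584, -0.0, -0.0]
contact_force: [-0.7, -0.9, -1.6]
opening: 0.268
finger_force: 59.1
time: 23.75
eef_pos: [0.4582, 0.0416, 0.1251]
tcp_rot: [0.812, 0.583, -0.0, -0.0]
contact_force: [0.1, -0.2, -0.6]
opening: 0.268
finger_force: 59.1
t 23.75 tcp [0.4582 0.0416 0.1251] a0 71.37 F [ 0.1 -0.2 -0.6] open 0.268 ff 59.119752645492554
prong -0.07107369403862478 -0.000537402441553038
```

```bash
python3 -m crank '[[[0,2,0],0,255],[[0,5,0],0,255],[[0,8,0],0,255],[[0,10,0],0,255],[[0,12,0],0,255],[[0,12,0],0,255]]'; python3 - <<'E'
from h import *
plan([],[]); tray()
E
```

```text
time: 24.35
eef_pos: [0.4695, 0.0381, 0.1254]
tcp_rot: [0.812, 0.584, -0.0, -0.0]
contact_force: [-2.8, 1.6, 0.9]
opening: 0.269
finger_force: 59.4
t 24.35 tcp [0.4695 0.0381 0.1254] a0 71.43 F [-2.8  1.6  0.9] open 0.269 ff 59.435791969299316
scene rim 650 x [-67.   59.1] y [-74.7  78.6] dish x [-60.9  56.1] y [-44.   75.2] table x [-52.1  54.5] y [-59.1  58.2]
  y -40 -10 rim x [-58.4  48.3] tab [-51.8  53.9]
  y -10 20 rim x [-58.1  48.3] tab [38.1 54.5]
  y 20 50 rim x [-58.   48.2] tab [-47.4  54.6]
side rim 521 x [-68.   59.2] y [-74.5  77.7] dish x [-62.2  56.9] y [-44.  78.] table x [-51.9  54.5] y [-59.   58.8]
  y -40 -10 rim x [-58.   48.2] tab [-51.   54.1]
  y -10 20 rim x [-58.2  48.1] tab [-53.1  54.1]
  y 20 50 rim x [-58.5  48.6] tab [27.8 54.5]
```

```bash
python3 -m crank '[[[0,1,0],0,255],[[0,2,0],0,255],[[0,3,0],0,255],[[0,3.4,0],0,255],[[0,3.4,0],0,255],[[0,0,0],0,255],[[0,-5,0],0,255],[[0,-10,0],0,255],[[0,-10,-10],0,255],[[0,-10,-35],0,255]]'; python3 - <<'E'
from h import *
plan([(.468,-.108,.19),(.449,-.112,.16)],[50,30.4]); tray()
c=cam("scene"); P=cloud(c); q=P[...,:2]-jc; x=q@X*1000;y=q@Y*1000;z=P[...,2]*1000
for lo,hi in((-30,0),(0,30)):
    r=(z>130)&(z<137)&(x>lo)&(x<hi)&(y>-62)&(y<62); print("rim y",np.percentile(y[r],[2,98]).round(1))
    t=(z>108)&(z<116)&(x>lo)&(x<hi)&(y>-62)&(y<75); print("table y",np.percentile(y[t],[2,98]).round(1))
d=(z>139)&(z<147)&(abs(x)<60)&(abs(y)<60); print("dish",x[d].mean(),y[d].mean(),np.median(z[d]))
E
```

```text
time: 25.45
eef_pos: [0.4585, 0.0413, 0.159]
tcp_rot: [0.812, 0.583, -0.002, -0.002]
contact_force: [0.6, 0.5, -1.1]
opening: 0.27
finger_force: 59.1
t 25.45 tcp [0.4585 0.0413 0.159 ] a0 71.37 F [ 0.6  0.5 -1.1] open 0.27 ff 59.10113453865051
[ 0.468 -0.108  0.19 ] -> [-138.5   56.6  -31.1] yaw 21.4
[ 0.449 -0.112  0.16 ] -> [-148.3   40.    -1. ] yaw 41.0
scene rim 688 x [-65.5  57.4] y [-74.7  78.7] dish x [-44.5  56.3] y [-43.4  77.3] table x [-50.4  54.7] y [-58.8  58.5]
  y -40 -10 rim x [-53.6  52.3] tab [-46.1  54.3]
  y -10 20 rim x [-53.9  52.1] tab [-47.5  54.2]
  y 20 50 rim x [-54.   52.3] tab [-18.   54.7]
side rim 574 x [-66.7  58.5] y [-74.5  77.8] dish x [-42.6  57.9] y [-44.1  75.9] table x [-54.2  54.6] y [-59.   63.8]
  y -40 -10 rim x [-54.6  52.3] tab [-48.2  54. ]
  y -10 20 rim x [-54.6  52.3] tab [ 7.  54.5]
  y 20 50 rim x [-54.9  51.8] tab [30.2 54.2]
rim y [-53.7  55. ]
table y [-58.3  34.8]
rim y [-54.   55.3]
table y [-57.7  72.5]
dish 0.39893583492518914 -1.9567331426000247 140.41872764485413
```

```bash
python3 -m crank '[[[-10,0,-30],0,255],[[-30,3,-50],0,255],[[-50,8,-50],4,255],[[-70,14,-50],10,255],[[-90,20,-50],17,255],[[-110,28,-50],25,255],[[-130,35,-50],33,255],[[-148,40,-45],41,255],[[-148,40,-20],41,255],[[-148,40,-5],41,255]]'; python3 - <<'E'
from h import *
plan([(.450,-.112,.0105)],[30.4])
E
```

```text
time: 26.6
eef_pos: [0.45, -0.1122, 0.1632]
tcp_rot: [0.965, 0.261, -0.001, -0.001]
contact_force: [-0.2, 0.3, -1.0]
opening: 0.267
finger_force: 59.2
t 26.6 tcp [ 0.45   -0.1122  0.1632] a0 30.29 F [-0.2  0.3 -1. ] open 0.267 ff 59.18841898441315
[ 0.45   -0.112   0.0105] -> [3.000e-01 1.000e-01 1.527e+02] yaw -0.1
```

```bash
python3 -m crank '[[[0,0,40],0,255],[[0,0,80],0,255],[[0,0,115],0,255],[[0,0,138],0,255],[[0,0,147],0,255],[[0,0,151],0,255],[[0,0,153],0,255],[[0,0,153],0,255]]'
```

```text
time: 27.4
eef_pos: [0.4519, -0.1124, 0.0135]
tcp_rot: [0.965, 0.262, 0.001, 0.001]
contact_force: [-0.9, 0.3, -1.1]
opening: 0.268
finger_force: 59.2
```

```bash
python3 -m crank '[[[0,0,1],0,255],[[0,0,2],0,255],[[0,0,3],0,255],[[0,0,3],0,255],[[0,0,3],0,255]]'
```

```text
time: 27.9
eef_pos: [0.4513, -0.1121, 0.0098]
tcp_rot: [0.965, 0.262, 0.0, 0.0]
contact_force: [0.4, -0.6, 0.7]
opening: 0.268
finger_force: 59.5
```

Barely touching; release and rise.

```bash
python3 -m crank '[[[0,0,0],0,200],[[0,0,0],0,120],[[0,0,0],0,50],[[0,0,0],0,0],[[0,0,0],0,0],[[0,0,0],0,0],[[0,0,-20],0,0],[[0,0,-60],0,0],[[0,0,-105],0,0],[[0,0,-150],0,0]]'; python3 -m crank '[[[0,0,-40],0,0],[[0,0,-60],0,0],[[0,0,-60],0,0],[[0,0,-60],0,0]]'; python3 - <<'E'
from h import *
plan([],[]); tray()
c=cam("wrist"); P=cloud(c); hsv=cv2.cvtColor(c["frame"],cv2.COLOR_BGR2HSV)
m=(hsv[...,2]<75)&(P[...,2]>.028)&(P[...,2]<.042)&(np.hypot(P[...,0]-.48,P[...,1]+.095)<.09)
print("hook",m.sum(),cv2.minAreaRect((P[m][:,:2]*1000).astype(np.float32)),np.median(P[m][:,2]))
c=cam("scene");P=cloud(c);hsv=cv2.cvtColor(c["frame"],cv2.COLOR_BGR2HSV)
m=(hsv[...,0]>5)&(hsv[...,0]<18)&(hsv[...,1]>130)&(P[...,2]>.015)&(P[...,2]<.06)&(abs(P[...,1]-.26)<.05)&(abs(P[...,0]-.46)<.05); print("mush",m.sum(),P[m].mean(0),P[m].max(0))
E
```

```text
time: 28.9
eef_pos: [0.4504, -0.1116, 0.1606]
tcp_rot: [0.965, 0.262, -0.0, -0.0]
contact_force: [0.8, 0.2, 0.1]
opening: 1.001
finger_force: 0.0
time: 29.3
eef_pos: [0.4506, -0.1118, 0.2189]
tcp_rot: [0.965, 0.262, -0.0, -0.0]
contact_force: [-0.0, -0.4, -0.5]
opening: 1.002
finger_force: 0.0
t 29.3 tcp [ 0.4506 -0.1118  0.2189] a0 30.39 F [-0.  -0.4 -0.5] open 1.002 ff 0.0
scene rim 723 x [-66.4  56.3] y [-74.6  78.4] dish x [-42.6  57.4] y [-43.7  76. ] table x [-53.2  54.6] y [-58.9  57. ]
  y -40 -10 rim x [-54.1  52.3] tab [-48.1  54.2]
  y -10 20 rim x [-54.   52.1] tab [-48.6  54.6]
  y 20 50 rim x [-54.7  52.1] tab [-49.9  54.6]
side rim 566 x [-67.5  57.9] y [-74.7  78.2] dish x [-43.4  57.4] y [-43.7  76.3] table x [-53.9  54.5] y [-59.6  56. ]
  y -40 -10 rim x [-54.3  52.1] tab [-47.9  54.2]
  y -10 20 rim x [-54.6  51.9] tab [40.9 54.4]
  y 20 50 rim x [-54.5  51.7] tab [30.2 54.2]
hook 966 ((469.4403381347656, -100.56419372558594), (79.92186737060547, 22.17106056213379), 29.901649475097656) 0.03417394524000447
mush 127 [0.46557146 0.25627677 0.03876349] [0.48158348 0.2724285  0.04391646]
```

All checks fit: the hook stands on the bench, the tray is centred on the table and the mushroom is in place.

```bash
python3 -c "
from plant import ctrl
print(ctrl.sign_off())"
```

```text
the job is handed in; nothing more can be done
None
```

The job is handed in at about 29 s: the jack table is flush with the deck, the tray stands wholly on it with both dishes stacked, the hook is back on the bench, and the mushroom stands where it was; I did not re-measure the jar, but no move went near it.

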